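# Pack the guitarist's caddy

## Task

Pack the walnut caddy for a gig: lay the short harmonica flat in the narrow pocket and the capo flat on its side in the wide pocket, and stand the open steel guitar slide upright in the round pocket, each down on its pocket's floor. Set them down gently rather than dropping them, and leave the long harmonica, the closed tin, the pick box and the jar where they are.

Things in the scene. Friction and masses are not known exactly. Their poses are not given: they have to be found in the camera images.
- harmonica_center (a point): The short harmonica: steel covers over a black comb, a plain bar 100 mm long (x) x 27 mm wide (y) x 22 mm high, lying flat on the table. Origin at its centre, z up. Hold it by its upper half (lowest finger point 9 mm or more above its underside), so that the fingers clear the caddy when it is set down.
- capo_center (a point): The capo: black, pliers-like, lying on its side; two parallel jaws 10 mm thick joined in the middle with a small steel spring; overall 96 mm long (x) x 34 mm wide (y) x 22 mm high; the jaw at -y is shorter, from x = -48 to +32 mm. Grasp it near the middle across both jaws (34 mm along y), which do not move. Origin at its centre, z up. Hold it by its upper half (lowest finger point 9 mm or more above its underside), so that the fingers clear the caddy when it is set down.
- slide_center (a point): The guitar slide: a steel tube standing upright, 28 mm outside diameter, 22 mm bore open at the top, 55 mm high. Origin at its centre, z up. Grasp it across its diameter, any yaw.
- pocket_narrow (a point): The narrow pocket: rectangular, 120 mm (x) x 44 mm (y), 7 mm deep, floor lined with grey felt. Point at the centre of the pocket's floor, z up. It is one of three plywood inserts, 132 x 84 x 12 mm, that stand side by side (86 mm apart along their y axes, in any order) in one shallow walnut caddy tray, 144 x 268 x 17 mm, brass handle at each end. Caddy and inserts are fixed; the caddy's rim is level with the inserts' tops, 17 mm above the table, 7 mm above the pocket's floor.
- pocket_wide (a point): The wide pocket: rectangular, 120 mm (x) x 66 mm (y), 7 mm deep, grey felt floor, in an insert like that of the narrow pocket, in the same caddy. Point at the centre of the pocket's floor (10 mm above the table), z up.
- pocket_round (a point): The round pocket: 50 mm diameter, 7 mm deep, grey felt floor, in an insert like that of the narrow pocket, in the same caddy. Point at the centre of the pocket's floor (10 mm above the table), z up.
- long_harmonica_center (a point): Look-alike, to be left: the long harmonica, 142 mm (x) x 27 x 22 mm, same steel covers, with a small push rod of 8 mm diameter sticking out 10 mm at its +x end. Origin at its centre, z up.
- tin_center (a point): Look-alike, to be left: a closed round steel tin, 35 mm diameter, 40 mm high, flat lid and no bore. Origin at its centre, z up.
- pick_box_center (a point): Bystander: closed walnut pick box, 90 (x) x 64 (y) x 38 mm. Origin at its centre, z up.
- jar_center (a point): Bystander: frosted glass jar with an aluminium twist cap, 64 mm diameter, 70 mm high. Origin at its centre, z up.
Things that resemble listed ones, but are neither listed nor needed, are in the scene too. Leave any yellow look-alike of the part that bears slide_center alone.

How it is judged:
By the outcome, as a careful person would: the job done as asked, in the order asked, and still so for the second after the job is handed in, with the robot touching nothing.
It also fails if it takes over 99 s, if anything falls off the work surface, if the arm or the gripper's body presses on something with over 40 N, if the wrist force passes 120 N, or if a joint passes its speed limit or range.

## Robot

A 6-joint arm with a two-finger parallel gripper is mounted at the origin on the work surface. World frame = base frame: x ahead of the robot, y to its left, z up, the work surface at z = 0. Lengths are in m, angles in rad, forces in N, time in s.
With the tool pointing down it reaches from about 0.35 to 0.775 m from the base axis. Payload 5.5 kg.
Tool frame: the origin (TCP) lies midway between the tips of the shut fingers; the grasp point (between the pads) lies 19 mm behind it; z points along the fingers, y is the line along which they close (so a half turn about z gives the same grasp; the last joint's range is limited). The gripper opens to 85 mm and grips with 20 to 120 N. Pads are 22 mm wide; open, the fingers measure 114 mm over their backs; the gripper's body (76 mm by 85 mm) begins 54 mm behind the grasp point. The pads swing forward as they close: fully open they stand 13 mm farther back than shut.
Start: joints at [-1.241, 0.313, 0.046, 1.304, 0, 1.431], TCP at [0.26, -0.513, 0.231] pointing down, gripper open.
Joint ranges: [-2.76, 2.76], [-0.86, 1.69], [-1.03, 1.26], [-2.2, 2.34], [-1.47, 1.5], [-3.14, 3.14]. Speed limits (rad/s): [2.57, 2.57, 3.14, 3.14, 3.14, 3.14].

## Interface

Orientations are given as a unit quaternion [w, x, y, z].
In Python, from workcell import env gives the robot as it stands. The module is installed in compiled form; this text tells all that it offers.
- The arm moves only by the tool servo_tool, never from a script. Its argument "increments" is a list of rows, each an object of numbers: "grip": the closure, from 0 (fully open) to 1 (shut); "x", "y", "z": the shift along the tool's x, y, z in mm; "roll": the turn about the tool's z in degrees. In form: [{"grip": .., "x": .., "y": .., "z": .., "roll": ..}, ...]. A call has 1 to 5 rows; each row shifts and turns the commanded pose from where the row before left it, along the tool's axes as they then stand; what a row does not reach is not made up. A row lasts 1/12 s, in which the tool goes at most 41.7 mm and 7.16 degrees, less where a joint would pass 70% of its speed; a pose out of reach is approached as far as the arm can. A call is refused whole if a number of a shift passes 41.7 or a number of a turn 7.16, either way. A call with a gripper value outside its range is refused whole. The fingers move at their own pace and stop on an object; "grip_force" is the grip in N (left out, the last holds). Time passes only in rows, so rows that do not move let the fingers close. It gives the time, the measured TCP pose, the force, the opening and the grip force at its end, in the units of the state.
- env.get_state(): the state, without advancing time (a new reading comes with each control period).
- env.read_camera(name): name is "scene" or "top"; returns the picture (420x560x3 uint8, red, green, blue); there is no depth.
- env.get_calibration(name): a dict with "vertical_fov" (degrees; the focal length in pixels is half the picture's height over the tangent of half this angle, whatever the lens; pixels are square), "cx", "cy" (the principal point, pixels), "rvec" (rotation vector, rad) and "tvec" (3), from world to camera coordinates, as OpenCV has them. Camera axes: x right, y down, z forward; pixel columns grow to the right and rows downward; lengths in m; the calibration is good to about 2 mm. A picture is of the moment at which its call begins. get_calibration takes no time and is no camera call.
- env.hand_in(): hands the job in; it is judged then, once.
The state is a dict: "clock": time; "joint_pos": joint angles; "qvel": joint speeds; "tau": joint torques, N m; "tcp_pos": TCP position; "orientation": TCP orientation; "wrist_force": force on the tool from outside, world axes, zero at the start; "ft_torque": the same for the moment, N m; "finger_gap": finger opening in m; "grip_force": force on a finger pad.
Only numpy, scipy, OpenCV 4.12 (cv2) and the standard library are available. Lean on these libraries where they do the work, as an engineer would, in place of code of your own. Each camera call takes 0.05 s, during which the arm holds its last target. There are 200 camera calls.

## Working session

There is one attempt and no reset: what is moved stays moved. The work goes in short steps, Python scripts to look and compute and a tool call to move; the robot and the scene stay as the last step left them, time stands still between calls to the robot, and variables do not carry over. Pictures are saved under pics/ and viewed, at most 14 in all, crops included, and the job is handed in when it is done.

Besides the shell and the picture viewer there is one more tool, called after "Call:" in YAML: its name, and indented under it one key for each argument. servo_tool: Moves the arm, as the interface text tells. Its arguments: {"type":"object","properties":{"increments":{"type":"array"},"grip_force":{"type":"number"}},"required":["increments"]}

```bash
mkdir -p pics; cat > h.py <<'E'
import numpy as np, cv2
from workcell import env
def cal(n):
    c=env.get_calibration(n); f=210/np.tan(np.radians(c["vertical_fov"])/2)
    K=np.array([[f,0,c["cx"]],[0,f,c["cy"]],[0,0,1.]])
    return K,np.array(c["rvec"],float),np.array(c["tvec"],float)
def world(n,u,v,z):
    K,r,t=cal(n); R=cv2.Rodrigues(r)[0]
    d=R.T@np.linalg.inv(K)@[u,v,1]; o=-R.T@t
    return o+d*(z-o[2])/d[2]
def pix(n,p):
    K,r,t=cal(n); return cv2.projectPoints(np.array(p,float).reshape(-1,1,3),r,t,K,None)[0][:,0]
def snap(n,name,crop=None,s=1):
    im=env.read_camera(n)[:,:,::-1]
    if crop: a,b,c,d=crop; im=im[b:d,a:c]
    im=cv2.resize(im,None,fx=s,fy=s,interpolation=cv2.INTER_CUBIC); cv2.imwrite("pics/"+name,im)
E
python3 - <<'E'
from h import *
snap("top","top0.png",s=1.4); snap("scene","scene0.png",s=1.4)
for n in("top","scene"):
    print(env.get_calibration(n)); K,r,t=cal(n); print(-cv2.Rodrigues(r)[0].T@t)
s=env.get_state(); print(s)
E
```

```text
{'vertical_fov': 54.98524986176754, 'cx': 281.3689183327144, 'cy': 218.797174013726, 'rvec': array([ 2.16318908, -2.10668894,  0.16731214]), 'tvec': array([0.00320643, 0.55098943, 1.04292757])}
[0.37617548 0.01017857 1.11789354]
{'vertical_fov': 49.304554835715024, 'cx': 278.9548951978682, 'cy': 216.2260978117802, 'rvec': array([ 1.80768507,  1.2763111 , -0.71981145]), 'tvec': array([-0.18792942, -0.21292172,  1.51084509])}
[ 1.38233949 -0.28237226  0.61049936]
{'clock': 0.1, 'joint_pos': array([-1.24058220e+00,  3.13918230e-01,  4.51184277e-02,  1.30360929e+00,
       -3.22469787e-05,  1.43119344e+00]), 'qvel': array([-0.00014169, -0.00233992,  0.00269325,  0.00152909,  0.00204568,
        0.00114059]), 'tau': array([ 1.35974049e-03, -4.81727886e+01,  2.99242187e+01,  1.28778993e-02,
       -1.61746543e-04, -9.93236853e-06]), 'tcp_pos': array([ 0.26015041, -0.51228122,  0.23051264]), 'orientation': array([-8.01190566e-04,  9.72535322e-01,  2.32753941e-01, -9.27869837e-05]), 'wrist_force': array([0.55921758, 0.2016534 , 0.11991591]), 'ft_torque': array([-0.02870864, -0.00684431, -0.03558039]), 'grip_force': 0.0, 'finger_gap': 0.0850519750703183}
```

View pics/top0.png

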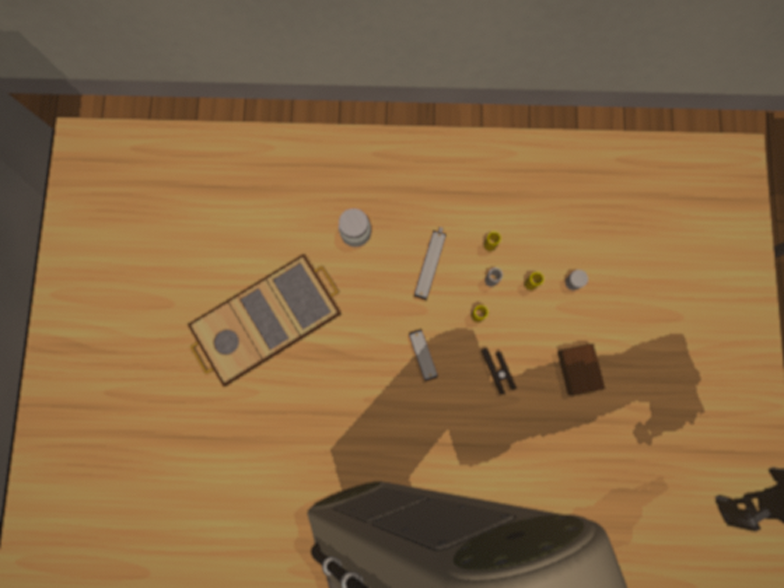

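View pics/scene0.png

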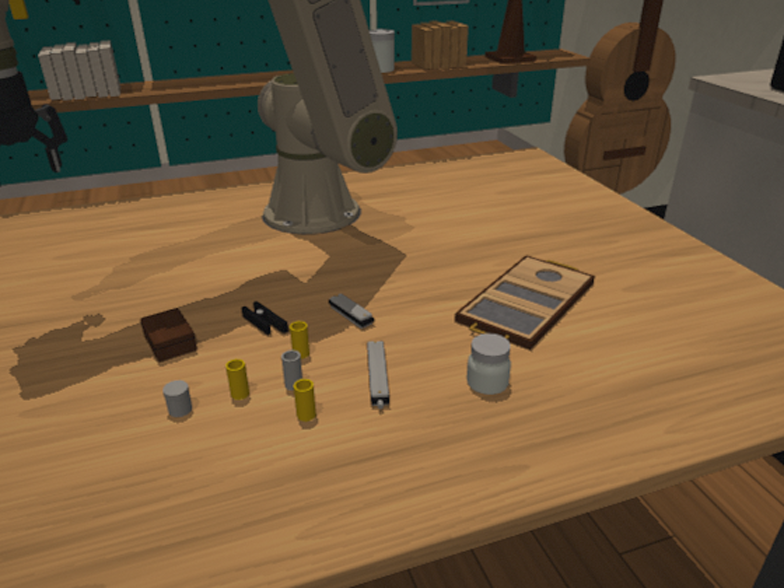

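```bash
python3 - <<'E'
from h import *
snap("top","items.png",(285,160,435,290),5.2/1.15); snap("top","caddy.png",(130,175,250,280),5.6)
E
```

```text
(no output)
```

View pics/items.png

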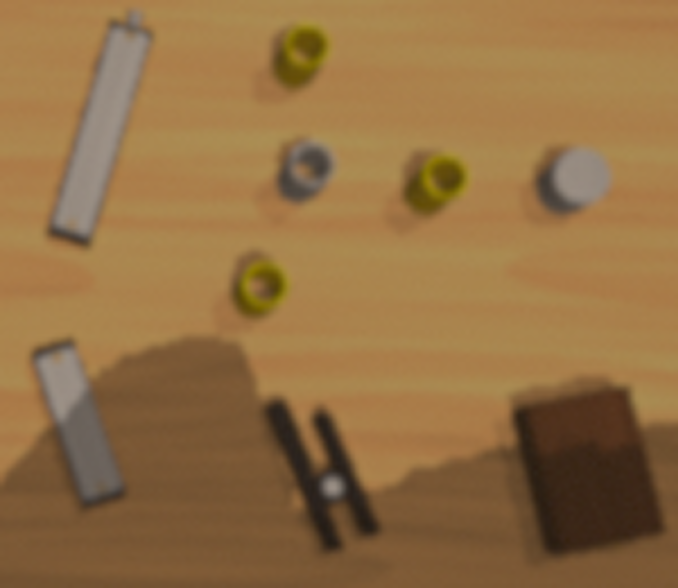

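View pics/caddy.png

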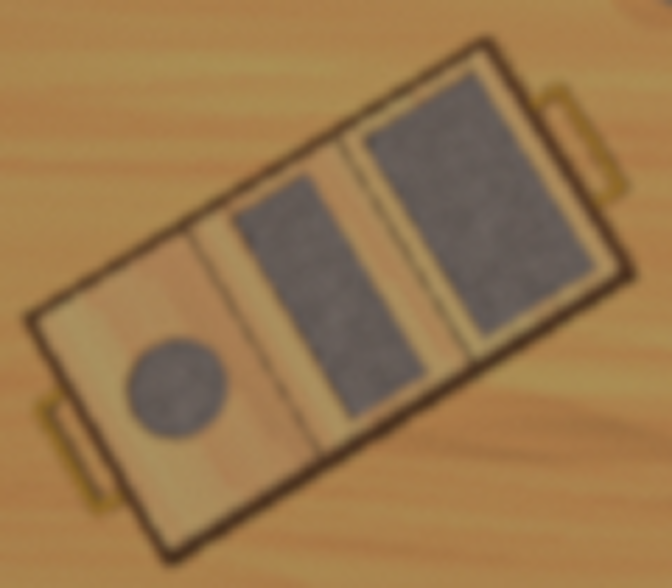

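```bash
cat >> h.py <<'E'
def crop(u,v,s,ox,oy): return (u+.5)/s-.5+ox,(v+.5)/s-.5+oy
def state():
    s=env.get_state(); w,x,y,z=s["orientation"]
    from scipy.spatial.transform import Rotation as Ro
    R=Ro.from_quat([x,y,z,w]).as_matrix()
    return s,R
def togo(x,y,z,yaw):
    """tool-frame shift (mm) after the roll (deg; yaw modulo 180)"""
    s,R=state(); psi=np.degrees(np.arctan2(R[1,0],R[0,0]))
    out=[]
    d=(psi-yaw+90)%180-90
    q6=np.degrees(s["joint_pos"][5])
    for roll in (d,d-180 if d>0 else d+180):
        a=np.radians(psi-roll); e=(np.array([x,y,z])-s["tcp_pos"])*1e3
        q1=np.degrees(np.arctan2(y,x)); q6e=(q1+180-np.degrees(a)+180)%360-180
        out.append((round(roll,1),np.round([e[0]*np.cos(a)+e[1]*np.sin(a),e[0]*np.sin(a)-e[1]*np.cos(a),-e[2]],1),"q6 end",round(q6+ (q1-np.degrees(s["joint_pos"][0]))+roll)))
    print("t",round(s["clock"],2),"tcp",np.round(s["tcp_pos"]*1e3,1),"tilt z",np.round(R[:,2],3),"psi",round(psi,1),"gap",round(s["finger_gap"]*1e3,1),"F",np.round(s["wrist_force"],1),"grip",round(s["grip_force"],1))
    for o in out: print("  roll",*o)
E
python3 - <<'E'
from h import *
def I(u,v,z): return world("top",*crop(u,v,4.5217,285,160),z)
def C(u,v,z): return world("top",*crop(u,v,5.6,130,175),z)
def show(n,p,d): print(n,np.round(p*1e3,1),"axis",round(np.degrees(np.arctan2(d[1],d[0])),1),"len",round(np.linalg.norm(d)*1e3,1))
h=[I(*p,.022) for p in((36,352),(72,342),(124,492),(86,505))]
show("harm",sum(h)/4,(h[1]+h[0]-h[2]-h[3])/2)
a,b=I(277,403,.022),I(332,548,.022); c,d=I(322,412,.022),I(370,532,.022)
ax=(a-b)/np.linalg.norm(a-b); pr=np.array([ax[1],-ax[0],0])
show("capo long",(a+b)/2,a-b); show("short",(c+d)/2,c-d); print("capo centre",np.round(((a+b)/2+pr*.012)*1e3,1))
for n,p,z in(("slide",(308,166),.055),("y1",(305,45),.055),("y2",(443,178),.055),("y3",(264,286),.055),("tin",(578,178),.04)): print(n,np.round(I(*p,z)*1e3,1))
r=[C(*p,.017) for p in((30,318),(487,40),(633,272),(168,562))]
show("caddy",sum(r)/4,(r[1]-r[0])); show(" short",sum(r)/4,r[1]-r[2])
for n,q in(("wide",((365,138),(475,75),(597,265),(487,335))),("narrow",((235,215),(308,175),(425,372),(352,418)))):
    p=[C(*k,.017) for k in q]; show(n,sum(p)/4,(p[0]+p[1]-p[2]-p[3])/2)
print("round",np.round(C(177,388,.014)*1e3,1))
# scene-camera cross-check
print("scene slide",np.round(world("scene",291/1.4,356/1.4,.055)*1e3,1),"harm mid",np.round(world("scene",350/1.4,307/1.4,.022)*1e3,1),"round",np.round(world("scene",548/1.4,275/1.4,.014)*1e3,1))
p=sum(h)/4; togo(p[0],p[1],.12,np.degrees(np.arctan2(*(h[1]-h[2])[1::-1])))
E
```

```text
harm [461.9 -41.   22. ] axis 19.7 len 95.6
capo long [ 433.9 -175.8   22. ] axis 21.0 len 91.3
short [ 436.6 -200.6   22. ] axis 21.8 len 76.0
capo centre [ 438.2 -187.    22. ]
slide [ 615.3 -172.7   55. ]
y1 [ 689.8 -171.    55. ]
y2 [ 610.1 -252.8   55. ]
y3 [ 542.4 -146.6   55. ]
tin [ 615.5 -337.8   40. ]
caddy [524.6 272.6  17. ] axis -56.1 len 261.9
 short [524.6 272.6  17. ] axis 34.1 len 139.5
wide [573.  201.5  17. ] axis 34.4 len 116.1
narrow [525.2 273.4  17. ] axis 33.2 len 116.8
round [477.3 346.   14. ]
scene slide [ 621.3 -172.5   55. ] harm mid [470.  -40.2  22. ] round [475.6 349.7  14. ]
t 0.2 tcp [ 260.2 -512.5  230.8] tilt z [-0.     0.001 -1.   ] psi 26.9 gap 85.4 F [-0.4 -0.5  0.3] grip 0.0
  roll 6.8 [ 351.7 -373.2  110.8] q6 end 155
  roll -173.2 [-351.7  373.2  110.8] q6 end -25
```

The long harmonica is at (430,264) in the top view, with a push rod. The short one is at (423,355), plain and 100 mm long, so that is the target. The steel tube with an open bore at (494,276) is the slide; the tubes at (492,240), (535,280) and (480,312) are yellow, and (577,279) is the closed tin. The capo is at (498,370). The enlarged crops confirm all of this, so I'm moving above the harmonica.

Call:
servo_tool:
  increments:
    - {"grip": 0, "x": 0, "y": 0, "z": 0, "roll": 6.8}
    - {"grip": 0, "x": 27, "y": -28.7, "z": 0, "roll": 0}
    - {"grip": 0, "x": 27, "y": -28.7, "z": 0, "roll": 0}
    - {"grip": 0, "x": 27, "y": -28.7, "z": 0, "roll": 0}
    - {"grip": 0, "x": 27, "y": -28.7, "z": 0, "roll": 0}

```text
clock: 0.62
tcp_pos: [0.3223, -0.3663, 0.2309]
orientation: [-0.0, 0.985, 0.174, -0.0]
wrist_force: [1.1, 0.6, 0.8]
finger_gap: 0.0855
grip_force: 0.0
```

Call:
servo_tool:
  increments:
    - {"grip": 0, "x": 27, "y": -28.7, "z": 0, "roll": 0}
    - {"grip": 0, "x": 27, "y": -28.7, "z": 0, "roll": 0}
    - {"grip": 0, "x": 27, "y": -28.7, "z": 0, "roll": 0}
    - {"grip": 0, "x": 27, "y": -28.7, "z": 0, "roll": 0}
    - {"grip": 0, "x": 27, "y": -28.7, "z": 0, "roll": 0}

```text
clock: 1.03
tcp_pos: [0.3999, -0.1848, 0.2314]
orientation: [0.0, 0.985, 0.174, 0.0]
wrist_force: [1.3, 0.4, 0.5]
finger_gap: 0.0851
grip_force: 0.0
```

Call:
servo_tool:
  increments:
    - {"grip": 0, "x": 27, "y": -28.7, "z": 0, "roll": 0}
    - {"grip": 0, "x": 27, "y": -28.7, "z": 0, "roll": 0}
    - {"grip": 0, "x": 27, "y": -28.7, "z": 0, "roll": 0}
    - {"grip": 0, "x": 27, "y": -28.7, "z": 0, "roll": 0}
    - {"grip": 0, "x": 0, "y": 0, "z": 0, "roll": 0}

```text
clock: 1.45
tcp_pos: [0.4631, -0.0359, 0.2313]
orientation: [-0.001, 0.984, 0.178, 0.001]
wrist_force: [-1.4, -0.7, 0.3]
finger_gap: 0.0854
grip_force: 0.0
```

Call:
servo_tool:
  increments:
    - {"grip": 0, "x": 0, "y": 0, "z": 35, "roll": 0}
    - {"grip": 0, "x": 0, "y": 0, "z": 35, "roll": 0}
    - {"grip": 0, "x": 0, "y": 0, "z": 35, "roll": 0}
    - {"grip": 0, "x": 0, "y": 0, "z": 35, "roll": 0}
    - {"grip": 0, "x": 0, "y": 0, "z": 0, "roll": 0}

```text
clock: 1.87
tcp_pos: [0.4564, -0.0404, 0.0855]
orientation: [-0.002, 0.985, 0.175, -0.005]
wrist_force: [-1.5, 0.1, -0.2]
finger_gap: 0.0851
grip_force: 0.0
```

```bash
python3 - <<'E'
from h import *
togo(.462,-.041,.05,19.9)
snap("scene","s1.png",(150,130,330,270),4.2)
E
```

```text
t 1.87 tcp [456.4 -40.4  85.5] tilt z [-0.011  0.003 -1.   ] psi 20.1 gap 85.1 F [-1.5  0.1 -0.2] grip 0.0
  roll 0.2 [ 5.1  2.4 35.5] q6 end 155
  roll -179.8 [-5.1 -2.4 35.5] q6 end -25
```

View pics/s1.png

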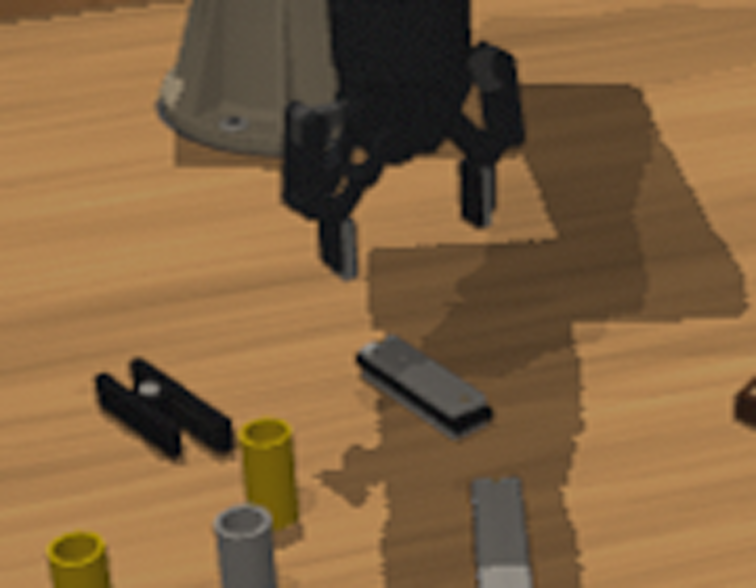

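```bash
python3 - <<'E'
from h import *
for n,p,z in(("harm",(425,383),.022),("slide",(245,521),.055),("nearend",(476,419),.022),("farend",(375,346),.022)): print(n,np.round(world("scene",*crop(*p,4.2,150,130),z)*1e3,1))
print((pix("scene",[[.4619,-.041,.022],[.6153,-.1727,.055]])-[150,130])*4.2)
E
```

```text
harm [477.3 -40.3  22. ]
slide [ 619.3 -171.9   55. ]
nearend [523.2 -24.2  22. ]
farend [427.6 -56.6  22. ]
[[414.7890711  368.3360563 ]
 [240.14213227 515.15061995]]
```

```bash
python3 - <<'E'
from h import *
y=np.array([np.sin(np.radians(20.1)),-np.cos(np.radians(20.1)),0])
p=np.array([.4564,-.0404,.0985])
print((pix("scene",[p,p+y*.0425,p-y*.0425])-[150,130])*4.2)
im=env.read_camera("top")[:,:,::-1]; cv2.imwrite("pics/t1.png",cv2.resize(im[195:345,240:390],None,fx=4,fy=4,interpolation=cv2.INTER_CUBIC))
print((pix("top",[p,p+y*.0425,p-y*.0425])-[240,195])*4)
E
```

```text
[[407.54151486 247.7414713 ]
 [345.03267703 271.32780556]
 [467.458491   225.13311901]]
[[253.41610053 231.29305807]
 [316.94519064 209.86350118]
 [189.62892192 252.80967305]]
```

View pics/t1.png

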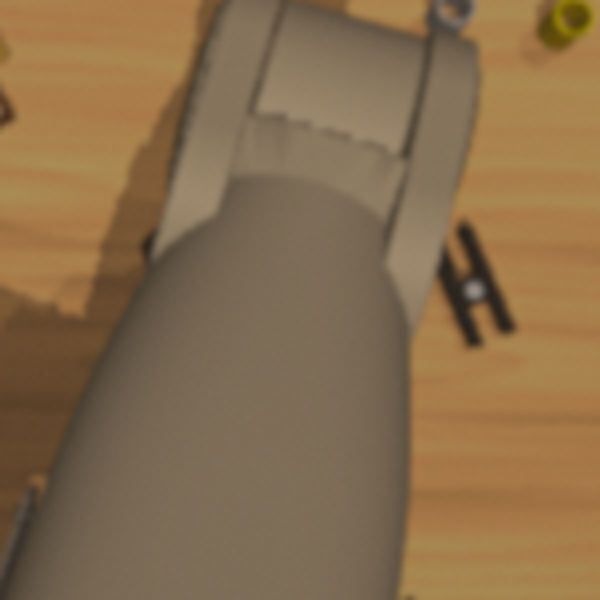

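```bash
python3 - <<'E'
from h import *
def I(u,v,z): return world("top",*crop(u,v,4.5217,285,160),z)
def C(u,v,z): return world("top",*crop(u,v,5.6,130,175),z)
def S(u,v,z): return world("scene",(u+.5)/1.4-.5,(v+.5)/1.4-.5,z)
for n,a,b,z in[("y3",(264,286),(300,326),.055),("y2",(443,178),(236,366),.055),("y1",(305,45),(305,385),.055),("tin",(578,178),(178,388),.04)]:
    print(n,np.round(I(*a,z)*1e3),np.round(S(*b,z)*1e3))
for a,b in zip(((30,318),(487,40),(633,272),(168,562)),((595,280),(530,344),(457,318),(527,257))): print("caddy",np.round(C(*a,.017)*1e3),np.round(S(*b,.017)*1e3))
print("spring",np.round(I(332,486,.02)*1e3), np.round(world("scene",*crop(150,389,4.2,150,130),.02)*1e3))
im=env.read_camera("scene")[:,:,::-1]; cv2.imwrite("pics/s2.png",cv2.resize(im[195:240,225:280],None,fx=12,fy=12,interpolation=cv2.INTER_CUBIC))
E
```

```text
y3 [ 542. -147.   55.] [ 548. -143.   55.]
y2 [ 610. -253.   55.] [ 618. -252.   55.]
y1 [ 690. -171.   55.] [ 693. -168.   55.]
tin [ 616. -338.   40.] [ 621. -334.   40.]
caddy [510. 420.  17.] [526. 419.  17.]
caddy [656. 203.  17.] [666. 201.  17.]
caddy [540. 125.  17.] [557. 123.  17.]
caddy [393. 343.  17.] [401. 346.  17.]
spring [ 428. -193.   20.] [ 427. -190.   20.]
```

View pics/s2.png

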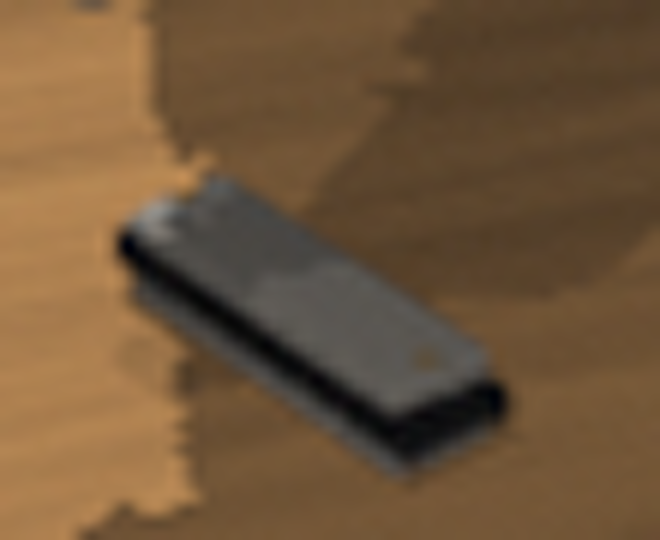

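```bash
python3 - <<'E'
from h import *
print(world("scene",225+306/12,195+292/12,.022))
togo(.465,-.041,.0095,19.8)
E
```

```text
[ 0.47057393 -0.03912016  0.022     ]
t 2.02 tcp [462.1 -42.   92.4] tilt z [ 0. -0. -1.] psi 20.1 gap 85.6 F [ 0.6 -1.2  0.9] grip 0.0
  roll 0.3 [ 3.1  0.  82.9] q6 end 155
  roll -179.7 [-3.1 -0.  82.9] q6 end -25
```

Call:
servo_tool:
  increments:
    - {"grip": 0.2, "x": 3, "y": 0, "z": 30, "roll": 0.3}
    - {"grip": 0.3, "x": 0, "y": 0, "z": 25, "roll": 0}
    - {"grip": 0.4, "x": 0, "y": 0, "z": 17, "roll": 0}
    - {"grip": 0.4, "x": 0, "y": 0, "z": 10, "roll": 0}
    - {"grip": 0.4, "x": 0, "y": 0, "z": 0, "roll": 0}
  grip_force: 40

```text
clock: 2.43
tcp_pos: [0.4652, -0.0411, 0.0098]
orientation: [0.0, 0.985, 0.172, 0.0]
wrist_force: [-1.3, 0.3, 0.1]
finger_gap: 0.0513
grip_force: 0.0
```

Call:
servo_tool:
  increments:
    - {"grip": 0.4, "x": 0, "y": 0, "z": 0, "roll": 0}
    - {"grip": 0.4, "x": 0, "y": 0, "z": 0, "roll": 0}
    - {"grip": 0.4, "x": 0, "y": 0, "z": 0, "roll": 0}

```text
clock: 2.68
tcp_pos: [0.4662, -0.0412, 0.0111]
orientation: [0.001, 0.985, 0.172, 0.002]
wrist_force: [0.2, -0.0, 0.0]
finger_gap: 0.0514
grip_force: 0.0
```

```bash
python3 - <<'E'
from h import *
togo(.465,-.041,.0095,19.8)
snap("scene","s3.png",(220,170,300,230),8)
E
```

```text
t 2.68 tcp [466.2 -41.2  11.1] tilt z [ 0.004 -0.001 -1.   ] psi 19.8 gap 51.4 F [ 0.2 -0.   0. ] grip 0.0
  roll 0.0 [-1.1 -0.6  1.6] q6 end 155
  roll -180.0 [1.1 0.6 1.6] q6 end -25
```

View pics/s3.png

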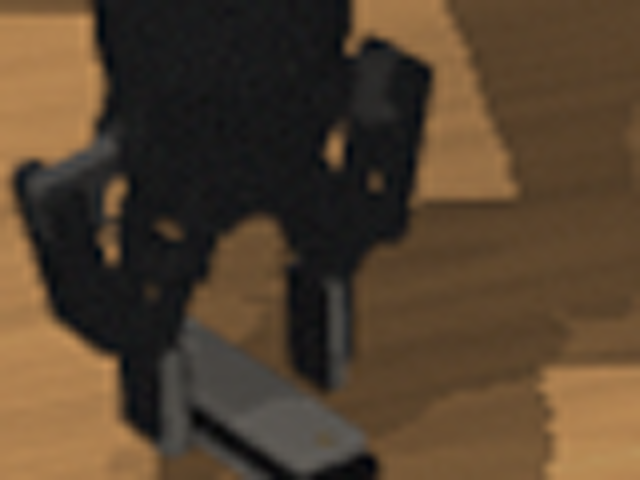

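The harmonica lies between the pads, so I'm closing.

Call:
servo_tool:
  increments:
    - {"grip": 0.6, "x": 0, "y": 0, "z": 0, "roll": 0}
    - {"grip": 0.7, "x": 0, "y": 0, "z": 0, "roll": 0}
    - {"grip": 0.85, "x": 0, "y": 0, "z": 0, "roll": 0}
    - {"grip": 1, "x": 0, "y": 0, "z": 0, "roll": 0}
    - {"grip": 1, "x": 0, "y": 0, "z": 0, "roll": 0}
  grip_force: 40

```text
clock: 3.15
tcp_pos: [0.465, -0.0408, 0.01]
orientation: [0.0, 0.985, 0.172, 0.001]
wrist_force: [-0.9, 0.4, 6.1]
finger_gap: 0.0258
grip_force: 39.9
```

Call:
servo_tool:
  increments:
    - {"grip": 1, "x": 0, "y": 0, "z": 0, "roll": 0}
    - {"grip": 1, "x": 0, "y": 0, "z": 0, "roll": 0}
    - {"grip": 1, "x": 0, "y": 0, "z": 0, "roll": 0}

```text
clock: 3.4
tcp_pos: [0.465, -0.0408, 0.0101]
orientation: [0.0, 0.985, 0.172, 0.001]
wrist_force: [-0.9, 0.3, 6.6]
finger_gap: 0.0261
grip_force: 39.9
```

```bash
python3 - <<'E'
from h import *
togo(.526,.273,.13,33.9)
E
```

```text
t 3.4 tcp [465.  -40.8  10.1] tilt z [ 0.001 -0.    -1.   ] psi 19.8 gap 26.1 F [-0.9  0.3  6.6] grip 39.9
  roll -14.1 [ 225.7 -226.4 -119.9] q6 end 174
  roll 165.9 [-225.7  226.4 -119.9] q6 end 354
```

Call:
servo_tool:
  increments:
    - {"grip": 1, "x": 0, "y": 0, "z": -15, "roll": 0}
    - {"grip": 1, "x": 0, "y": 0, "z": -30, "roll": 0}
    - {"grip": 1, "x": 0, "y": 0, "z": -35, "roll": -4.7}
    - {"grip": 1, "x": 0, "y": 0, "z": -30, "roll": -4.7}
    - {"grip": 1, "x": 0, "y": 0, "z": -10, "roll": -4.7}

```text
clock: 3.82
tcp_pos: [0.4665, -0.0412, 0.1336]
orientation: [0.002, 0.956, 0.294, 0.002]
wrist_force: [-0.3, 0.1, -1.4]
finger_gap: 0.026
grip_force: 39.9
```

Call:
servo_tool:
  increments:
    - {"grip": 1, "x": 15.7, "y": -16.4, "z": 0, "roll": 0}
    - {"grip": 1, "x": 25, "y": -25, "z": 0, "roll": 0}
    - {"grip": 1, "x": 25, "y": -25, "z": 0, "roll": 0}
    - {"grip": 1, "x": 25, "y": -25, "z": 0, "roll": 0}
    - {"grip": 1, "x": 25, "y": -25, "z": 0, "roll": 0}

```text
clock: 4.23
tcp_pos: [0.4952, 0.122, 0.1292]
orientation: [0.0, 0.957, 0.291, -0.0]
wrist_force: [0.8, 0.1, -2.0]
finger_gap: 0.0258
grip_force: 39.9
```

Call:
servo_tool:
  increments:
    - {"grip": 1, "x": 25, "y": -25, "z": 0, "roll": 0}
    - {"grip": 1, "x": 25, "y": -25, "z": 0, "roll": 0}
    - {"grip": 1, "x": 25, "y": -25, "z": 0, "roll": 0}
    - {"grip": 1, "x": 25, "y": -25, "z": 0, "roll": 0}
    - {"grip": 1, "x": 10, "y": -10, "z": 0, "roll": 0}

```text
clock: 4.65
tcp_pos: [0.5256, 0.2772, 0.1289]
orientation: [-0.001, 0.956, 0.293, 0.0]
wrist_force: [0.2, -0.3, -0.8]
finger_gap: 0.0256
grip_force: 39.9
```

Call:
servo_tool:
  increments:
    - {"grip": 1, "x": 0, "y": 0, "z": 20, "roll": 0}
    - {"grip": 1, "x": 0, "y": 0, "z": 25, "roll": 0}
    - {"grip": 1, "x": 0, "y": 0, "z": 20, "roll": 0}
    - {"grip": 1, "x": 0, "y": 0, "z": 10, "roll": 0}
    - {"grip": 1, "x": 0, "y": 0, "z": 0, "roll": 0}

```text
clock: 5.07
tcp_pos: [0.523, 0.272, 0.0513]
orientation: [0.0, 0.957, 0.292, -0.003]
wrist_force: [0.0, 0.0, -2.3]
finger_gap: 0.0256
grip_force: 39.9
```

Call:
servo_tool:
  increments:
    - {"grip": 1, "x": 0, "y": 0, "z": 0, "roll": 0}
    - {"grip": 1, "x": 0, "y": 0, "z": 0, "roll": 0}
    - {"grip": 1, "x": 0, "y": 0, "z": 0, "roll": 0}

```text
clock: 5.32
tcp_pos: [0.5266, 0.2734, 0.0559]
orientation: [-0.0, 0.957, 0.291, 0.001]
wrist_force: [0.4, -0.1, -0.9]
finger_gap: 0.0257
grip_force: 39.9
```

```bash
python3 - <<'E'
from h import *
togo(.526,.273,.0215,33.9)
snap("scene","s4.png",(310,130,440,260),4.5)
E
```

```text
t 5.32 tcp [526.6 273.4  55.9] tilt z [ 0.003  0.001 -1.   ] psi 33.9 gap 25.7 F [ 0.4 -0.1 -0.9] grip 39.9
  roll -0.0 [-0.7 -0.1 34.4] q6 end 174
  roll 180.0 [ 0.7  0.1 34.4] q6 end 354
```

View pics/s4.png

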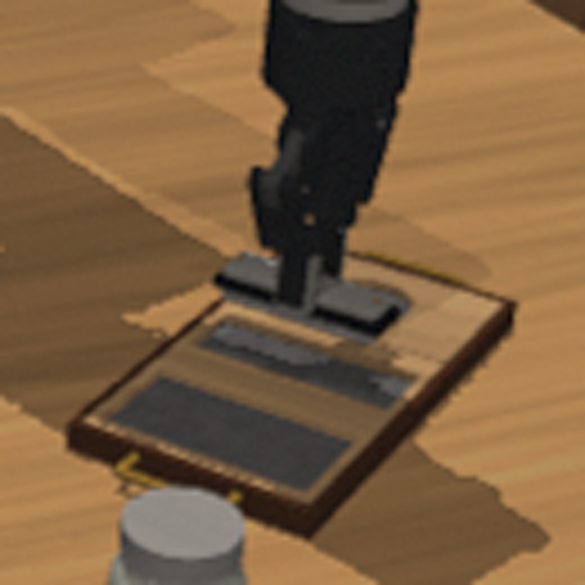

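```bash
python3 - <<'E'
from h import *
S=lambda u,v,z: world("scene",*crop(u,v,4.5,310,130),z)
for n,q,z in(("wide",((155,375),(100,420),(355,443),(310,490)),.0135),("caddyrim",((515,305),(312,530),(70,432)),.017),("narrow",((222,320),(195,345),(412,380),(390,407)),.0135),("harm",((215,278),(250,255),(410,302),(385,330)),.066)):
    p=np.array([S(*k,z) for k in q]); print(n,np.round(p.mean(0)*1e3,1)); print(np.round(p[:,:2]*1e3).tolist())
a=np.radians(33.9);X=np.array([np.cos(a),np.sin(a),0]);Y=np.array([-np.sin(a),np.cos(a),0])
c=np.array([.525,.273,.017])
print("pred rim",np.round((pix("scene",[c+X*.072+Y*.134,c+X*.072-Y*.134,c-X*.072-Y*.134])-[310,130])*4.5).tolist())
n=c.copy(); print("pred narrow",np.round((pix("scene",[n-X*.06-Y*.022,n-X*.06+Y*.022,n+X*.06-Y*.022,n+X*.06+Y*.022])-[310,130])*4.5).tolist())
E
```

```text
wide [573.4 204.9  13.5]
[[508.0, 194.0], [541.0, 145.0], [607.0, 262.0], [638.0, 218.0]]
caddyrim [579.3 248.5  17. ]
[[514.0, 424.0], [673.0, 198.0], [551.0, 123.0]]
narrow [524.1 278.1  13.5]
[[466.0, 258.0], [486.0, 230.0], [562.0, 325.0], [582.0, 299.0]]
harm [534.6 272.6  66. ]
[[504.0, 229.0], [486.0, 260.0], [564.0, 315.0], [585.0, 286.0]]
pred rim [[509.0, 300.0], [303.0, 512.0], [58.0, 420.0]]
pred narrow [[181.0, 342.0], [218.0, 311.0], [377.0, 408.0], [411.0, 374.0]]
```

Call:
servo_tool:
  increments:
    - {"grip": 1, "x": -4.5, "y": -1.5, "z": 0, "roll": 0}
    - {"grip": 1, "x": 0, "y": 0, "z": 15, "roll": 0}
    - {"grip": 1, "x": 0, "y": 0, "z": 10, "roll": 0}
    - {"grip": 1, "x": 0, "y": 0, "z": 5, "roll": 0}
    - {"grip": 1, "x": 0, "y": 0, "z": 0, "roll": 0}

```text
clock: 5.78
tcp_pos: [0.5195, 0.2714, 0.0229]
orientation: [0.0, 0.957, 0.292, -0.001]
wrist_force: [0.2, 0.1, -1.3]
finger_gap: 0.0261
grip_force: 39.9
```

Call:
servo_tool:
  increments:
    - {"grip": 1, "x": 0, "y": 0, "z": 1, "roll": 0}
    - {"grip": 1, "x": 0, "y": 0, "z": 0, "roll": 0}
    - {"grip": 1, "x": 0, "y": 0, "z": 1, "roll": 0}
    - {"grip": 1, "x": 0, "y": 0, "z": 0, "roll": 0}
    - {"grip": 1, "x": 0, "y": 0, "z": 0, "roll": 0}

```text
clock: 6.2
tcp_pos: [0.521, 0.2719, 0.0225]
orientation: [0.0, 0.957, 0.292, 0.0]
wrist_force: [-0.9, -0.4, -1.6]
finger_gap: 0.0256
grip_force: 39.9
```

Call:
servo_tool:
  increments:
    - {"grip": 1, "x": 0, "y": 0, "z": 1, "roll": 0}
    - {"grip": 1, "x": 0, "y": 0, "z": 0, "roll": 0}

```text
clock: 6.37
tcp_pos: [0.5208, 0.2719, 0.0212]
orientation: [0.0, 0.957, 0.292, 0.0]
wrist_force: [0.1, 0.1, -1.1]
finger_gap: 0.0255
grip_force: 39.9
```

```bash
python3 - <<'E'
from h import *
togo(.522,.2722,.0201,33.9)
E
```

```text
t 6.37 tcp [520.8 271.9  21.2] tilt z [ 0. -0. -1.] psi 33.9 gap 25.5 F [ 0.1  0.1 -1.1] grip 39.9
  roll 0.0 [1.2 0.4 1.1] q6 end 174
  roll -180.0 [-1.2 -0.4  1.1] q6 end -6
```

Call:
servo_tool:
  increments:
    - {"grip": 1, "x": 0, "y": 0, "z": 0.7, "roll": 0}
    - {"grip": 1, "x": 0, "y": 0, "z": 0, "roll": 0}
    - {"grip": 1, "x": 0, "y": 0, "z": 0, "roll": 0}

```text
clock: 6.62
tcp_pos: [0.5207, 0.2719, 0.0205]
orientation: [0.0, 0.957, 0.292, -0.0]
wrist_force: [-0.1, -0.4, -0.8]
finger_gap: 0.026
grip_force: 39.9
```

Call:
servo_tool:
  increments:
    - {"grip": 1, "x": 0, "y": 0, "z": 0.6, "roll": 0}
    - {"grip": 1, "x": 0, "y": 0, "z": 0, "roll": 0}
    - {"grip": 1, "x": 0, "y": 0, "z": 0, "roll": 0}

```text
clock: 6.87
tcp_pos: [0.5209, 0.2719, 0.0201]
orientation: [0.0, 0.957, 0.292, 0.0]
wrist_force: [-1.5, -0.4, 0.3]
finger_gap: 0.0255
grip_force: 40.0
```

Call:
servo_tool:
  increments:
    - {"grip": 1, "x": 0, "y": 0, "z": 0.3, "roll": 0}
    - {"grip": 0.65, "x": 0, "y": 0, "z": 0, "roll": 0}
    - {"grip": 0.5, "x": 0, "y": 0, "z": 0, "roll": 0}
    - {"grip": 0.4, "x": 0, "y": 0, "z": 0, "roll": 0}
    - {"grip": 0.4, "x": 0, "y": 0, "z": 0, "roll": 0}

```text
clock: 7.28
tcp_pos: [0.5208, 0.2719, 0.0196]
orientation: [0.0, 0.957, 0.292, 0.0]
wrist_force: [0.6, 0.1, -0.6]
finger_gap: 0.0513
grip_force: 0.0
```

Call:
servo_tool:
  increments:
    - {"grip": 0.4, "x": 0, "y": 0, "z": -10, "roll": 0}
    - {"grip": 0.4, "x": 0, "y": 0, "z": -25, "roll": 0}
    - {"grip": 0.4, "x": 0, "y": 0, "z": -30, "roll": 0}
    - {"grip": 0.4, "x": 0, "y": 0, "z": -30, "roll": 0}
    - {"grip": 0.4, "x": 0, "y": 0, "z": -15, "roll": 0}

```text
clock: 7.7
tcp_pos: [0.5224, 0.2725, 0.1343]
orientation: [-0.0, 0.957, 0.292, 0.003]
wrist_force: [1.6, -0.0, 1.4]
finger_gap: 0.051
grip_force: 0.0
```

```bash
python3 - <<'E'
from h import *
togo(.439,-.187,.12,21.2)
snap("scene","s5.png",(310,160,440,260),5)
E
```

```text
t 7.7 tcp [522.4 272.5 134.3] tilt z [ 0.005  0.002 -1.   ] psi 33.9 gap 51.0 F [ 1.6 -0.   1.4] grip 0.0
  roll 12.7 [-243.9  398.2   14.3] q6 end 136
  roll -167.3 [ 243.9 -398.2   14.3] q6 end -44
```

View pics/s5.png

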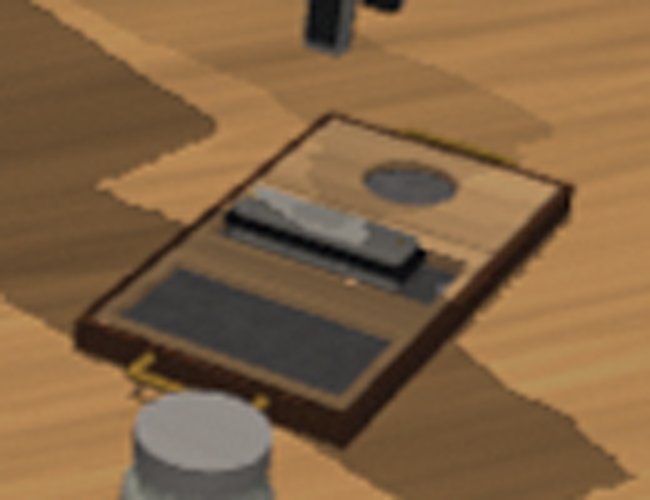

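```bash
python3 - <<'E'
from h import *
S=lambda u,v,z: world("scene",*crop(u,v,5,310,160),z)
p=np.array([S(*k,.032) for k in((235,207),(262,190),(420,243),(398,262))]); print(np.round(p*1e3).tolist(),np.round(p.mean(0)*1e3,1))
c=S(412,184,.0125); print("round",np.round(c*1e3,1)); p=np.array([S(*k,.0135) for k in((182,270),(122,315),(390,343),(340,395))]); print("wide",np.round(p.mean(0)*1e3,1))
E
```

```text
[[494.0, 235.0, 32.0], [483.0, 256.0, 32.0], [557.0, 304.0, 32.0], [569.0, 284.0, 32.0]] [525.5 270.1  32. ]
round [473.7 352.8  12.5]
wide [574.5 205.9  13.5]
```

Call:
servo_tool:
  increments:
    - {"grip": 0.2, "x": 0, "y": 0, "z": 0, "roll": 6.35}
    - {"grip": 0.2, "x": 0, "y": 0, "z": 0, "roll": 6.35}
    - {"grip": 0.2, "x": -12, "y": 20, "z": 0, "roll": 0}
    - {"grip": 0.2, "x": -20, "y": 33, "z": 0, "roll": 0}
    - {"grip": 0.2, "x": -20, "y": 33, "z": 0, "roll": 0}

```text
clock: 8.17
tcp_pos: [0.5031, 0.1727, 0.1298]
orientation: [0.0, 0.983, 0.185, 0.0]
wrist_force: [1.4, -1.0, 0.4]
finger_gap: 0.068
grip_force: 0.0
```

Call:
servo_tool:
  increments:
    - {"grip": 0.2, "x": -20, "y": 33, "z": 0, "roll": 0}
    - {"grip": 0.2, "x": -20, "y": 33, "z": 0, "roll": 0}
    - {"grip": 0.2, "x": -20, "y": 33, "z": 0, "roll": 0}
    - {"grip": 0.2, "x": -20, "y": 33, "z": 0, "roll": 0}
    - {"grip": 0.2, "x": -20, "y": 33, "z": 0, "roll": 0}

```text
clock: 8.58
tcp_pos: [0.4693, -0.0187, 0.1301]
orientation: [0.0, 0.983, 0.184, 0.0]
wrist_force: [1.2, 0.2, -0.3]
finger_gap: 0.0683
grip_force: 0.0
```

Call:
servo_tool:
  increments:
    - {"grip": 0.2, "x": -20, "y": 33, "z": 0, "roll": 0}
    - {"grip": 0.2, "x": -20, "y": 33, "z": 0, "roll": 0}
    - {"grip": 0.2, "x": -20, "y": 33, "z": 0, "roll": 0}
    - {"grip": 0.2, "x": -20, "y": 33, "z": 0, "roll": 0}
    - {"grip": 0.2, "x": -12, "y": 15, "z": 0, "roll": 0}

```text
clock: 9.0
tcp_pos: [0.4372, -0.1915, 0.1303]
orientation: [0.001, 0.983, 0.183, 0.001]
wrist_force: [1.6, 0.8, 0.6]
finger_gap: 0.0684
grip_force: 0.0
```

Call:
servo_tool:
  increments:
    - {"grip": 0.2, "x": 0, "y": 0, "z": 20, "roll": 0}
    - {"grip": 0.2, "x": 0, "y": 0, "z": 20, "roll": 0}
    - {"grip": 0.2, "x": 0, "y": 0, "z": 5, "roll": 0}
    - {"grip": 0.2, "x": 0, "y": 0, "z": 0, "roll": 0}
    - {"grip": 0.2, "x": 0, "y": 0, "z": 0, "roll": 0}

```text
clock: 9.42
tcp_pos: [0.4373, -0.1872, 0.0851]
orientation: [-0.0, 0.983, 0.184, -0.0]
wrist_force: [0.2, 0.6, 0.0]
finger_gap: 0.0686
grip_force: 0.0
```

```bash
python3 - <<'E'
from h import *
togo(.4385,-.187,.0095,21.2)
a=env.read_camera("top")[:,:,::-1][165:295,125:265]; b=env.read_camera("scene")[:,:,::-1][170:250,170:270]
f=lambda i,w,h:cv2.resize(i,(w,h),interpolation=cv2.INTER_CUBIC)
cv2.imwrite("pics/m6.png",np.vstack([np.pad(f(a,420,390)[:320],((0,0),(0,0),(0,0))),f(b,420,280)*1]) if 0 else np.hstack([f(a,400,371),np.vstack([f(b,400,320),np.zeros((51,400,3),np.uint8)])]))
E
```

```text
t 9.42 tcp [ 437.3 -187.2   85.1] tilt z [-0.  0. -1.] psi 21.2 gap 68.6 F [0.2 0.6 0. ] grip 0.0
  roll 0.0 [ 1.1  0.2 75.6] q6 end 136
  roll -180.0 [-1.1 -0.2 75.6] q6 end -44
```

View pics/m6.png

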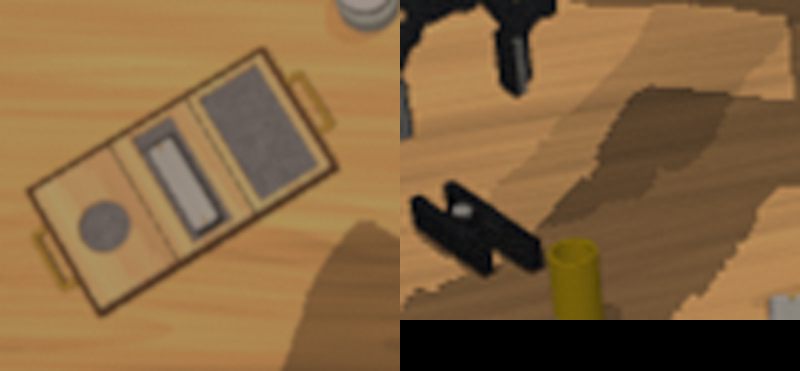

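Left half: the harmonica lies flat inside the narrow pocket around (185,187), with felt visible around it. Right half: the capo is at (475,230), undisturbed. I'm descending on it now.

Call:
servo_tool:
  increments:
    - {"grip": 0.25, "x": 1, "y": 0, "z": 25, "roll": 0}
    - {"grip": 0.25, "x": 0, "y": 0, "z": 25, "roll": 0}
    - {"grip": 0.25, "x": 0, "y": 0, "z": 17, "roll": 0}
    - {"grip": 0.25, "x": 0, "y": 0, "z": 8.5, "roll": 0}
    - {"grip": 0.25, "x": 0, "y": 0, "z": 0, "roll": 0}
  grip_force: 40

```text
clock: 9.93
tcp_pos: [0.4377, -0.1863, 0.0083]
orientation: [-0.001, 0.983, 0.184, -0.001]
wrist_force: [0.3, -0.4, 0.4]
finger_gap: 0.0642
grip_force: 0.0
```

Call:
servo_tool:
  increments:
    - {"grip": 0.25, "x": 0, "y": 0, "z": 0, "roll": 0}
    - {"grip": 0.25, "x": 0, "y": 0, "z": 0, "roll": 0}
    - {"grip": 0.4, "x": 0, "y": 0, "z": 0, "roll": 0}
    - {"grip": 0.5, "x": 0, "y": 0, "z": 0, "roll": 0}
    - {"grip": 0.6, "x": 0, "y": 0, "z": 0, "roll": 0}

```text
clock: 10.35
tcp_pos: [0.4389, -0.1874, 0.01]
orientation: [0.001, 0.983, 0.184, 0.001]
wrist_force: [-0.0, -0.8, 2.7]
finger_gap: 0.034
grip_force: 2.7
```

Call:
servo_tool:
  increments:
    - {"grip": 0.8, "x": 0, "y": 0, "z": 0, "roll": 0}
    - {"grip": 1, "x": 0, "y": 0, "z": 0, "roll": 0}
    - {"grip": 1, "x": 0, "y": 0, "z": 0, "roll": 0}
    - {"grip": 1, "x": 0, "y": 0, "z": 0, "roll": 0}
    - {"grip": 1, "x": 0, "y": 0, "z": 0, "roll": 0}

```text
clock: 10.77
tcp_pos: [0.439, -0.1875, 0.0103]
orientation: [0.001, 0.983, 0.184, 0.001]
wrist_force: [-0.8, 1.0, 6.3]
finger_gap: 0.0331
grip_force: 39.4
```

```bash
python3 - <<'E'
from h import *
togo(.573,.203,.13,33.9)
E
```

```text
t 10.77 tcp [ 439.  -187.5   10.3] tilt z [ 0.002 -0.001 -1.   ] psi 21.2 gap 33.1 F [-0.8  1.   6.3] grip 39.4
  roll -12.7 [ 329.1 -249.4 -119.7] q6 end 166
  roll 167.3 [-329.1  249.4 -119.7] q6 end 346
```

Call:
servo_tool:
  increments:
    - {"grip": 1, "x": 0, "y": 0, "z": -15, "roll": 0}
    - {"grip": 1, "x": 0, "y": 0, "z": -30, "roll": 0}
    - {"grip": 1, "x": 0, "y": 0, "z": -35, "roll": -4.2}
    - {"grip": 1, "x": 0, "y": 0, "z": -30, "roll": -4.2}
    - {"grip": 1, "x": 0, "y": 0, "z": -10, "roll": -4.3}

```text
clock: 11.18
tcp_pos: [0.4404, -0.1884, 0.1339]
orientation: [0.003, 0.956, 0.293, 0.002]
wrist_force: [0.9, -0.3, 0.5]
finger_gap: 0.0331
grip_force: 40.1
```

Call:
servo_tool:
  increments:
    - {"grip": 1, "x": 14.1, "y": -11.4, "z": 0, "roll": 0}
    - {"grip": 1, "x": 25, "y": -19, "z": 0, "roll": 0}
    - {"grip": 1, "x": 25, "y": -19, "z": 0, "roll": 0}
    - {"grip": 1, "x": 25, "y": -19, "z": 0, "roll": 0}
    - {"grip": 1, "x": 25, "y": -19, "z": 0, "roll": 0}

```text
clock: 11.6
tcp_pos: [0.4844, -0.0497, 0.1295]
orientation: [0.0, 0.957, 0.291, 0.0]
wrist_force: [0.5, -1.5, -0.5]
finger_gap: 0.0329
grip_force: 40.1
```

Call:
servo_tool:
  increments:
    - {"grip": 1, "x": 25, "y": -19, "z": 0, "roll": 0}
    - {"grip": 1, "x": 25, "y": -19, "z": 0, "roll": 0}
    - {"grip": 1, "x": 25, "y": -19, "z": 0, "roll": 0}
    - {"grip": 1, "x": 25, "y": -19, "z": 0, "roll": 0}
    - {"grip": 1, "x": 25, "y": -19, "z": 0, "roll": 0}

```text
clock: 12.02
tcp_pos: [0.5351, 0.0993, 0.1294]
orientation: [0.0, 0.957, 0.292, 0.0]
wrist_force: [0.3, -0.5, -0.2]
finger_gap: 0.0328
grip_force: 40.1
```

Call:
servo_tool:
  increments:
    - {"grip": 1, "x": 25, "y": -19, "z": 0, "roll": 0}
    - {"grip": 1, "x": 25, "y": -19, "z": 0, "roll": 0}
    - {"grip": 1, "x": 25, "y": -19, "z": 0, "roll": 0}
    - {"grip": 1, "x": 15, "y": -10, "z": 0, "roll": 0}
    - {"grip": 1, "x": 0, "y": 0, "z": 0, "roll": 0}

```text
clock: 12.43
tcp_pos: [0.5733, 0.207, 0.129]
orientation: [-0.0, 0.956, 0.294, 0.001]
wrist_force: [1.0, -0.7, 0.0]
finger_gap: 0.0331
grip_force: 40.1
```

Call:
servo_tool:
  increments:
    - {"grip": 1, "x": 0, "y": 0, "z": 20, "roll": 0}
    - {"grip": 1, "x": 0, "y": 0, "z": 25, "roll": 0}
    - {"grip": 1, "x": 0, "y": 0, "z": 20, "roll": 0}
    - {"grip": 1, "x": 0, "y": 0, "z": 10, "roll": 0}
    - {"grip": 1, "x": 0, "y": 0, "z": 0, "roll": 0}

```text
clock: 12.85
tcp_pos: [0.5698, 0.2024, 0.0515]
orientation: [-0.0, 0.957, 0.291, -0.003]
wrist_force: [-0.4, -0.4, -1.0]
finger_gap: 0.0329
grip_force: 40.1
```

Call:
servo_tool:
  increments:
    - {"grip": 1, "x": 0, "y": 0, "z": 0, "roll": 0}
    - {"grip": 1, "x": 0, "y": 0, "z": 0, "roll": 0}
    - {"grip": 1, "x": 0, "y": 0, "z": 0, "roll": 0}

```text
clock: 13.1
tcp_pos: [0.5735, 0.2035, 0.0559]
orientation: [0.0, 0.957, 0.292, 0.001]
wrist_force: [-0.2, -1.2, -0.8]
finger_gap: 0.0329
grip_force: 40.1
```

```bash
python3 - <<'E'
from h import *
togo(.573,.203,.0203,33.9)
snap("scene","s7.png",(310,130,440,260),4.5)
E
```

```text
t 13.1 tcp [573.5 203.5  55.9] tilt z [ 0.003  0.    -1.   ] psi 33.9 gap 32.9 F [-0.2 -1.2 -0.8] grip 40.1
  roll 0.0 [-0.7  0.2 35.6] q6 end 166
  roll -180.0 [ 0.7 -0.2 35.6] q6 end -14
```

View pics/s7.png

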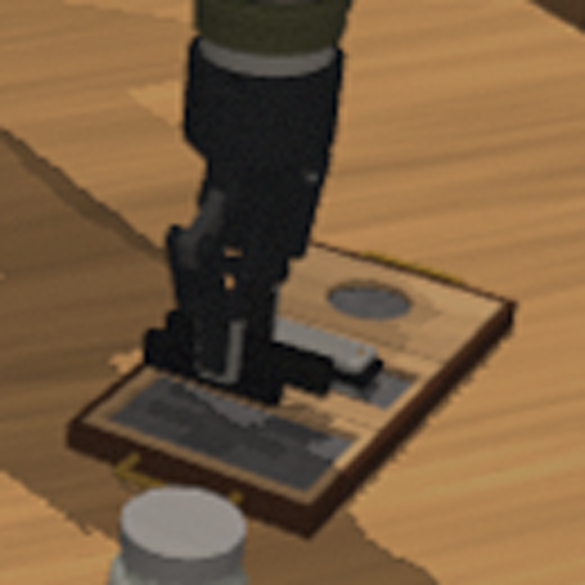

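The capo is held level over the wide pocket, spanning about (145,340) to (335,385). I'm checking its offset along x by projection.

```bash
python3 - <<'E'
from h import *
a=np.radians(33.9);X=np.array([np.cos(a),np.sin(a),0]);Y=np.array([-np.sin(a),np.cos(a),0])
c=np.array([.573,.2035,.0455])
print("longjaw +x end outer/inner bottom, shortjaw +x end bottom, far -x end bottom, -x near bottom")
print(np.round((pix("scene",[c+X*.048+Y*.017,c+X*.048+Y*.007,c+X*.032-Y*.017,c-X*.048+Y*.017,c-X*.048-Y*.017])-[310,130])*4.5).tolist())
E
```

```text
longjaw +x end outer/inner bottom, shortjaw +x end bottom, far -x end bottom, -x near bottom
[[327.0, 393.0], [318.0, 401.0], [269.0, 411.0], [165.0, 338.0], [133.0, 364.0]]
```

Call:
servo_tool:
  increments:
    - {"grip": 1, "x": -3.5, "y": 0, "z": 5, "roll": 0}
    - {"grip": 1, "x": 0, "y": 0, "z": 13, "roll": 0}
    - {"grip": 1, "x": 0, "y": 0, "z": 10, "roll": 0}
    - {"grip": 1, "x": 0, "y": 0, "z": 4, "roll": 0}
    - {"grip": 1, "x": 0, "y": 0, "z": 0, "roll": 0}

```text
clock: 13.57
tcp_pos: [0.5685, 0.2014, 0.0211]
orientation: [-0.0, 0.957, 0.292, -0.001]
wrist_force: [-0.1, 0.4, -1.6]
finger_gap: 0.033
grip_force: 40.1
```

Call:
servo_tool:
  increments:
    - {"grip": 1, "x": 0, "y": 0, "z": 0, "roll": 0}
    - {"grip": 1, "x": 0, "y": 0, "z": 1, "roll": 0}
    - {"grip": 1, "x": 0, "y": 0, "z": 0, "roll": 0}
    - {"grip": 1, "x": 0, "y": 0, "z": 0.7, "roll": 0}
    - {"grip": 1, "x": 0, "y": 0, "z": 0, "roll": 0}

```text
clock: 13.98
tcp_pos: [0.5695, 0.2016, 0.0206]
orientation: [0.0, 0.957, 0.292, 0.0]
wrist_force: [-0.0, -0.4, -1.8]
finger_gap: 0.0329
grip_force: 40.1
```

Call:
servo_tool:
  increments:
    - {"grip": 1, "x": 0, "y": 0, "z": 0, "roll": 0}
    - {"grip": 1, "x": 0, "y": 0, "z": 0, "roll": 0}

```text
clock: 14.15
tcp_pos: [0.5694, 0.2016, 0.0206]
orientation: [0.0, 0.957, 0.292, 0.0]
wrist_force: [-0.4, -0.5, -1.4]
finger_gap: 0.0331
grip_force: 40.1
```

Now the last fraction of a millimetre, then release and lift.

Call:
servo_tool:
  increments:
    - {"grip": 1, "x": 0, "y": 0, "z": 0.5, "roll": 0}
    - {"grip": 1, "x": 0, "y": 0, "z": 0, "roll": 0}
    - {"grip": 1, "x": 0, "y": 0, "z": 0, "roll": 0}

```text
clock: 14.4
tcp_pos: [0.5694, 0.2016, 0.0203]
orientation: [0.0, 0.957, 0.292, 0.0]
wrist_force: [0.0, -0.1, 2.8]
finger_gap: 0.0329
grip_force: 40.5
```

Call:
servo_tool:
  increments:
    - {"grip": 0.55, "x": 0, "y": 0, "z": 0, "roll": 0}
    - {"grip": 0.5, "x": 0, "y": 0, "z": 0, "roll": 0}
    - {"grip": 0.4, "x": 0, "y": 0, "z": 0, "roll": 0}
    - {"grip": 0.35, "x": 0, "y": 0, "z": 0, "roll": 0}
    - {"grip": 0.35, "x": 0, "y": 0, "z": 0, "roll": 0}

```text
clock: 14.82
tcp_pos: [0.5693, 0.2016, 0.0198]
orientation: [0.0, 0.957, 0.292, -0.0]
wrist_force: [-0.1, -0.4, 0.2]
finger_gap: 0.0554
grip_force: 0.0
```

Call:
servo_tool:
  increments:
    - {"grip": 0.35, "x": 0, "y": 0, "z": -10, "roll": 0}
    - {"grip": 0.35, "x": 0, "y": 0, "z": -25, "roll": 0}
    - {"grip": 0.35, "x": 0, "y": 0, "z": -40, "roll": 0}
    - {"grip": 0.35, "x": 0, "y": 0, "z": -40, "roll": 0}
    - {"grip": 0.35, "x": 0, "y": 0, "z": -35, "roll": 0}

```text
clock: 15.23
tcp_pos: [0.5693, 0.2016, 0.1731]
orientation: [0.0, 0.957, 0.292, 0.001]
wrist_force: [0.5, -0.6, 0.5]
finger_gap: 0.0555
grip_force: 0.0
```

```bash
python3 - <<'E'
from h import *
def I(u,v,z): return world("top",*crop(u,v,4.5217,285,160),z)
# diagonal: finger axis image up-left/down-right
d=I(408,266,.03)-I(308,166,.03); ya=np.degrees(np.arctan2(d[1],d[0])); print("finger axis",ya)
for yaw in (ya+90,ya+70): togo(.617,-.172,.17,yaw)
E
```

```text
finger axis -134.98046631685358
t 15.23 tcp [569.3 201.6 173.1] tilt z [ 0.001  0.    -1.   ] psi 33.9 gap 55.5 F [ 0.5 -0.6  0.5] grip 0.0
  roll 78.9 [297.8 230.6   3.1] q6 end 209
  roll -101.1 [-297.8 -230.6    3.1] q6 end 29
t 15.23 tcp [569.3 201.6 173.1] tilt z [ 0.001  0.    -1.   ] psi 33.9 gap 55.5 F [ 0.5 -0.6  0.5] grip 0.0
  roll -81.1 [-358.7 -114.8    3.1] q6 end 49
  roll 98.9 [358.7 114.8   3.1] q6 end 229
```

Call:
servo_tool:
  increments:
    - {"grip": 0.35, "x": -8, "y": 16, "z": 0, "roll": 0}
    - {"grip": 0.35, "x": -14, "y": 28, "z": 0, "roll": 0}
    - {"grip": 0.35, "x": -14, "y": 28, "z": 0, "roll": 0}
    - {"grip": 0.35, "x": -14, "y": 28, "z": 0, "roll": 0}
    - {"grip": 0.35, "x": -14, "y": 28, "z": 0, "roll": 0}

```text
clock: 15.65
tcp_pos: [0.5877, 0.0585, 0.1711]
orientation: [0.0, 0.956, 0.292, 0.001]
wrist_force: [0.3, 0.3, -0.1]
finger_gap: 0.0557
grip_force: 0.0
```

Call:
servo_tool:
  increments:
    - {"grip": 0.35, "x": -14, "y": 28, "z": 0, "roll": 0}
    - {"grip": 0.35, "x": -14, "y": 28, "z": 0, "roll": 0}
    - {"grip": 0.35, "x": -14, "y": 28, "z": 0, "roll": 0}
    - {"grip": 0.35, "x": -14, "y": 28, "z": 0, "roll": 0}
    - {"grip": 0.35, "x": -14, "y": 28, "z": 0, "roll": 0}

```text
clock: 16.07
tcp_pos: [0.6077, -0.0972, 0.171]
orientation: [0.0, 0.957, 0.292, 0.0]
wrist_force: [0.3, -1.1, 0.2]
finger_gap: 0.0559
grip_force: 0.0
```

Call:
servo_tool:
  increments:
    - {"grip": 0.35, "x": -14, "y": 28, "z": 0, "roll": 0}
    - {"grip": 0.35, "x": -14, "y": 28, "z": 0, "roll": 0}
    - {"grip": 0.35, "x": -6.8, "y": 12.7, "z": 0, "roll": 0}
    - {"grip": 0.35, "x": 0, "y": 0, "z": 0, "roll": 0}
    - {"grip": 0.35, "x": 0, "y": 0, "z": 0, "roll": 0}

```text
clock: 16.48
tcp_pos: [0.6169, -0.1725, 0.1702]
orientation: [-0.0, 0.957, 0.291, -0.0]
wrist_force: [-0.5, -0.2, 0.7]
finger_gap: 0.0555
grip_force: 0.0
```

Call:
servo_tool:
  increments:
    - {"grip": 0.35, "x": 0, "y": 0, "z": 25, "roll": 0}
    - {"grip": 0.35, "x": 0, "y": 0, "z": 30, "roll": 0}
    - {"grip": 0.35, "x": 0, "y": 0, "z": 25, "roll": 0}
    - {"grip": 0.35, "x": 0, "y": 0, "z": 0, "roll": 0}
    - {"grip": 0.35, "x": 0, "y": 0, "z": 0, "roll": 0}

```text
clock: 16.9
tcp_pos: [0.6158, -0.1698, 0.0892]
orientation: [-0.001, 0.956, 0.293, -0.001]
wrist_force: [0.1, -0.9, 0.2]
finger_gap: 0.0552
grip_force: 0.0
```

```bash
python3 - <<'E'
from h import *
togo(.617,-.172,.025,33.9)
a=env.read_camera("top")[:,:,::-1][165:295,125:265]; b=env.read_camera("scene")[:,:,::-1][190:310,155:275]
f=lambda i,w,h:cv2.resize(i,(w,h),interpolation=cv2.INTER_CUBIC)
cv2.imwrite("pics/m8.png",np.hstack([f(b,480,480),np.vstack([f(a,320,297),np.zeros((183,320,3),np.uint8)])]))
E
```

```text
t 16.9 tcp [ 615.8 -169.8   89.2] tilt z [-0.003  0.002 -1.   ] psi 34.0 gap 55.2 F [ 0.1 -0.9  0.2] grip 0.0
  roll 0.1 [-0.2  2.5 64.2] q6 end 131
  roll -179.9 [ 0.2 -2.5 64.2] q6 end -49
```

View pics/m8.png

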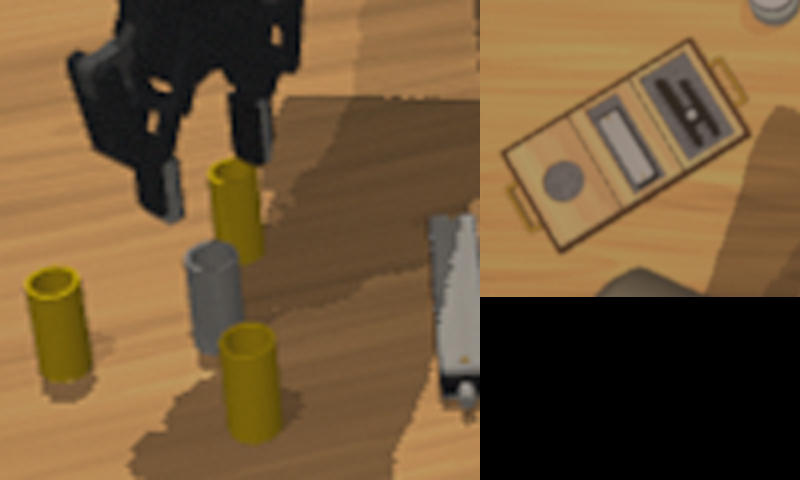

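Left: the slide's rim is at (213,257), directly below the midpoint of the fingertips, with the yellow tubes clear. Right: the capo lies flat in the wide pocket. I'm descending.

Call:
servo_tool:
  increments:
    - {"grip": 0.35, "x": 0, "y": 0, "z": 20, "roll": 0}
    - {"grip": 0.35, "x": 0, "y": 0, "z": 20, "roll": 0}
    - {"grip": 0.35, "x": 0, "y": 0, "z": 15, "roll": 0}
    - {"grip": 0.35, "x": 0, "y": 0, "z": 9, "roll": 0}
    - {"grip": 0.35, "x": 0, "y": 0, "z": 0, "roll": 0}
  grip_force: 40

```text
clock: 17.42
tcp_pos: [0.6169, -0.1717, 0.0257]
orientation: [-0.0, 0.956, 0.292, -0.0]
wrist_force: [-0.5, -0.0, -0.3]
finger_gap: 0.0552
grip_force: 0.0
```

Call:
servo_tool:
  increments:
    - {"grip": 0.35, "x": 0, "y": 0, "z": 0, "roll": 0}
    - {"grip": 0.35, "x": 0, "y": 0, "z": 0, "roll": 0}
    - {"grip": 0.5, "x": 0, "y": 0, "z": 0, "roll": 0}
    - {"grip": 0.55, "x": 0, "y": 0, "z": 0, "roll": 0}
    - {"grip": 0.6, "x": 0, "y": 0, "z": 0, "roll": 0}

```text
clock: 17.83
tcp_pos: [0.6177, -0.1723, 0.0269]
orientation: [0.0, 0.957, 0.292, 0.001]
wrist_force: [-0.4, 0.3, -0.4]
finger_gap: 0.0342
grip_force: 0.0
```

Call:
servo_tool:
  increments:
    - {"grip": 0.65, "x": 0, "y": 0, "z": 0, "roll": 0}
    - {"grip": 0.7, "x": 0, "y": 0, "z": 0, "roll": 0}
    - {"grip": 0.85, "x": 0, "y": 0, "z": 0, "roll": 0}
    - {"grip": 1, "x": 0, "y": 0, "z": 0, "roll": 0}
    - {"grip": 1, "x": 0, "y": 0, "z": 0, "roll": 0}

```text
clock: 18.25
tcp_pos: [0.6175, -0.1723, 0.0266]
orientation: [0.0, 0.957, 0.292, 0.0]
wrist_force: [-0.4, 0.3, 5.1]
finger_gap: 0.0259
grip_force: 40.1
```

Call:
servo_tool:
  increments:
    - {"grip": 1, "x": 0, "y": 0, "z": 0, "roll": 0}
    - {"grip": 1, "x": 0, "y": 0, "z": 0, "roll": 0}

```text
clock: 18.42
tcp_pos: [0.6175, -0.1723, 0.0266]
orientation: [0.0, 0.957, 0.292, 0.0]
wrist_force: [-0.9, -0.8, 4.9]
finger_gap: 0.0261
grip_force: 40.1
```

```bash
python3 - <<'E'
from h import *
print(np.round(world("scene",155+213.5/4,190+257/4,.055)*1e3,1))
togo(.476,.347,.165,33.9); togo(.476,.347,.165,50)
E
```

```text
[ 621.6 -171.5   55. ]
t 18.42 tcp [ 617.5 -172.3   26.6] tilt z [ 0.001 -0.001 -1.   ] psi 33.9 gap 26.1 F [-0.9 -0.8  4.9] grip 40.1
  roll 0.0 [ 172.2 -510.  -138.4] q6 end 182
  roll -180.0 [-172.2  510.  -138.4] q6 end 2
t 18.42 tcp [ 617.5 -172.3   26.6] tilt z [ 0.001 -0.001 -1.   ] psi 33.9 gap 26.1 F [-0.9 -0.8  4.9] grip 40.1
  roll -16.1 [ 306.9 -442.2 -138.4] q6 end 166
  roll 163.9 [-306.9  442.2 -138.4] q6 end 346
```

Call:
servo_tool:
  increments:
    - {"grip": 1, "x": 0, "y": 0, "z": -15, "roll": 0}
    - {"grip": 1, "x": 0, "y": 0, "z": -30, "roll": 0}
    - {"grip": 1, "x": 0, "y": 0, "z": -35, "roll": -5.4}
    - {"grip": 1, "x": 0, "y": 0, "z": -35, "roll": -5.4}
    - {"grip": 1, "x": 0, "y": 0, "z": -23, "roll": -5.3}

```text
clock: 18.83
tcp_pos: [0.6176, -0.172, 0.1667]
orientation: [0.001, 0.905, 0.425, 0.001]
wrist_force: [1.0, 0.3, -0.1]
finger_gap: 0.0261
grip_force: 39.6
```

Call:
servo_tool:
  increments:
    - {"grip": 1, "x": 11.5, "y": -16.7, "z": 0, "roll": 0}
    - {"grip": 1, "x": 21, "y": -30.4, "z": 0, "roll": 0}
    - {"grip": 1, "x": 21, "y": -30.4, "z": 0, "roll": 0}
    - {"grip": 1, "x": 21, "y": -30.4, "z": 0, "roll": 0}
    - {"grip": 1, "x": 21, "y": -30.4, "z": 0, "roll": 0}

```text
clock: 19.25
tcp_pos: [0.5712, -0.0085, 0.1631]
orientation: [-0.001, 0.906, 0.422, -0.001]
wrist_force: [0.5, 0.3, -2.2]
finger_gap: 0.0262
grip_force: 39.7
```

Call:
servo_tool:
  increments:
    - {"grip": 1, "x": 21, "y": -30.4, "z": 0, "roll": 0}
    - {"grip": 1, "x": 21, "y": -30.4, "z": 0, "roll": 0}
    - {"grip": 1, "x": 21, "y": -30.4, "z": 0, "roll": 0}
    - {"grip": 1, "x": 21, "y": -30.4, "z": 0, "roll": 0}
    - {"grip": 1, "x": 21, "y": -30.4, "z": 0, "roll": 0}

```text
clock: 19.67
tcp_pos: [0.5221, 0.1697, 0.1632]
orientation: [-0.0, 0.906, 0.423, -0.001]
wrist_force: [0.4, 0.5, -0.9]
finger_gap: 0.0261
grip_force: 39.7
```

Call:
servo_tool:
  increments:
    - {"grip": 1, "x": 21, "y": -30.4, "z": 0, "roll": 0}
    - {"grip": 1, "x": 21, "y": -30.4, "z": 0, "roll": 0}
    - {"grip": 1, "x": 21, "y": -30.4, "z": 0, "roll": 0}
    - {"grip": 1, "x": 21, "y": -30.4, "z": 0, "roll": 0}
    - {"grip": 1, "x": 21, "y": -30.4, "z": 0, "roll": 0}

```text
clock: 20.08
tcp_pos: [0.4731, 0.3478, 0.1631]
orientation: [0.0, 0.906, 0.423, -0.001]
wrist_force: [0.8, -0.6, -1.5]
finger_gap: 0.0259
grip_force: 39.7
```

Call:
servo_tool:
  increments:
    - {"grip": 1, "x": 0, "y": 0, "z": 0, "roll": 0}
    - {"grip": 1, "x": 0, "y": 0, "z": 0, "roll": 0}
    - {"grip": 1, "x": 0, "y": 0, "z": 0, "roll": 0}
    - {"grip": 1, "x": 0, "y": 0, "z": 25, "roll": 0}
    - {"grip": 1, "x": 0, "y": 0, "z": 30, "roll": 0}

```text
clock: 20.5
tcp_pos: [0.4771, 0.3459, 0.1108]
orientation: [0.0, 0.907, 0.422, 0.003]
wrist_force: [0.7, 0.6, -0.8]
finger_gap: 0.0263
grip_force: 39.8
```

Call:
servo_tool:
  increments:
    - {"grip": 1, "x": 0, "y": 0, "z": 25, "roll": 0}
    - {"grip": 1, "x": 0, "y": 0, "z": 15, "roll": 0}
    - {"grip": 1, "x": 0, "y": 0, "z": 5, "roll": 0}
    - {"grip": 1, "x": 0, "y": 0, "z": 0, "roll": 0}
    - {"grip": 1, "x": 0, "y": 0, "z": 0, "roll": 0}

```text
clock: 20.92
tcp_pos: [0.4753, 0.3454, 0.0645]
orientation: [0.0, 0.907, 0.422, 0.0]
wrist_force: [0.5, 0.1, -0.5]
finger_gap: 0.0264
grip_force: 39.7
```

Call:
servo_tool:
  increments:
    - {"grip": 1, "x": 0, "y": 0, "z": 0, "roll": 0}
    - {"grip": 1, "x": 0, "y": 0, "z": 0, "roll": 0}

```text
clock: 21.08
tcp_pos: [0.4758, 0.3465, 0.0656]
orientation: [-0.0, 0.906, 0.423, 0.001]
wrist_force: [-0.7, 0.7, -1.5]
finger_gap: 0.0259
grip_force: 39.7
```

```bash
python3 - <<'E'
from h import *
togo(.475,.346,.0366,50)
snap("scene","s9.png",(345,130,435,220),6.5)
E
```

```text
t 21.08 tcp [475.8 346.5  65.6] tilt z [ 0.003  0.001 -1.   ] psi 50.0 gap 25.9 F [-0.7  0.7 -1.5] grip 39.7
  roll -0.0 [-0.9 -0.3 29. ] q6 end 166
  roll 180.0 [ 0.9  0.3 29. ] q6 end 346
```

View pics/s9.png

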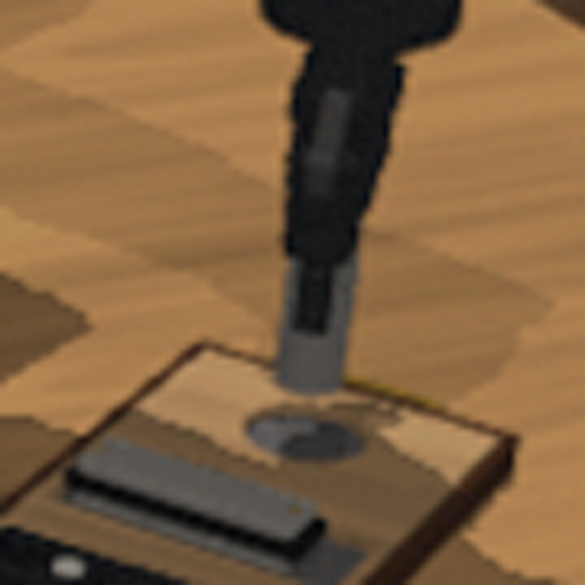

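The slide hangs upright over the round pocket: its bottom centre is at (314,380) and the pocket is at (306,434). This is my last picture view, so the rest is by numbers.

```bash
python3 - <<'E'
from h import *
S=lambda u,v,z: world("scene",*crop(u,v,6.5,345,130),z)*1e3
b=S(314,379,.039);p=S(305,434,.0125);print(b,p,"tcp proj",(pix("scene",[[.4758,.3465,.039]])-[345,130])*6.5,"round pred",(pix("scene",[[.477,.346,.0135]])-[345,130])*6.5)
a=np.radians(50);e=p-b;print("tool",e[0]*np.cos(a)+e[1]*np.sin(a),e[0]*np.sin(a)-e[1]*np.cos(a))
E
```

```text
[474.6557523  351.15780277  39.        ] [473.00620857 351.70467445  12.5       ] tcp proj [[302.69950792 379.36232357]] round pred [[295.51728265 435.91514485]]
tool -0.6413782612946638 -1.6151461445732853
```

Call:
servo_tool:
  increments:
    - {"grip": 1, "x": -0.6, "y": -1, "z": 8, "roll": 0}
    - {"grip": 1, "x": 0, "y": 0, "z": 10, "roll": 0}
    - {"grip": 1, "x": 0, "y": 0, "z": 7, "roll": 0}
    - {"grip": 1, "x": 0, "y": 0, "z": 1, "roll": 0}
    - {"grip": 1, "x": 0, "y": 0, "z": 0, "roll": 0}

```text
clock: 21.55
tcp_pos: [0.4727, 0.3462, 0.0369]
orientation: [0.0, 0.906, 0.423, -0.001]
wrist_force: [-0.3, -0.8, -2.0]
finger_gap: 0.0259
grip_force: 39.8
```

Call:
servo_tool:
  increments:
    - {"grip": 1, "x": 0, "y": 0, "z": 0, "roll": 0}
    - {"grip": 1, "x": 0, "y": 0, "z": 1, "roll": 0}
    - {"grip": 1, "x": 0, "y": 0, "z": 0, "roll": 0}
    - {"grip": 1, "x": 0, "y": 0, "z": 0, "roll": 0}
    - {"grip": 1, "x": 0, "y": 0, "z": 0, "roll": 0}

```text
clock: 21.97
tcp_pos: [0.4734, 0.3464, 0.0369]
orientation: [0.0, 0.906, 0.423, -0.0]
wrist_force: [0.5, -0.8, -1.8]
finger_gap: 0.0262
grip_force: 39.8
```

Call:
servo_tool:
  increments:
    - {"grip": 1, "x": 0, "y": 0, "z": 0.4, "roll": 0}
    - {"grip": 1, "x": 0, "y": 0, "z": 0, "roll": 0}
    - {"grip": 1, "x": 0, "y": 0, "z": 0, "roll": 0}

```text
clock: 22.22
tcp_pos: [0.4735, 0.3465, 0.0366]
orientation: [0.0, 0.906, 0.423, 0.0]
wrist_force: [0.8, -0.6, -0.5]
finger_gap: 0.0262
grip_force: 39.8
```

Call:
servo_tool:
  increments:
    - {"grip": 1, "x": 0, "y": 0, "z": 0.3, "roll": 0}
    - {"grip": 1, "x": 0, "y": 0, "z": 0, "roll": 0}
    - {"grip": 1, "x": 0, "y": 0, "z": 0, "roll": 0}

```text
clock: 22.47
tcp_pos: [0.4735, 0.3465, 0.0366]
orientation: [0.0, 0.906, 0.423, 0.0]
wrist_force: [-1.1, -1.0, 2.7]
finger_gap: 0.0262
grip_force: 40.2
```

Contact came at exactly the floor height, so I'm releasing slowly, then lifting straight up.

Call:
servo_tool:
  increments:
    - {"grip": 0.65, "x": 0, "y": 0, "z": 0, "roll": 0}
    - {"grip": 0.6, "x": 0, "y": 0, "z": 0, "roll": 0}
    - {"grip": 0.5, "x": 0, "y": 0, "z": 0, "roll": 0}
    - {"grip": 0.4, "x": 0, "y": 0, "z": 0, "roll": 0}
    - {"grip": 0.4, "x": 0, "y": 0, "z": 0, "roll": 0}

```text
clock: 22.88
tcp_pos: [0.4733, 0.3464, 0.0361]
orientation: [0.0, 0.906, 0.423, -0.0]
wrist_force: [0.6, -0.3, 0.0]
finger_gap: 0.0512
grip_force: 0.0
```

Call:
servo_tool:
  increments:
    - {"grip": 0.4, "x": 0, "y": 0, "z": -10, "roll": 0}
    - {"grip": 0.4, "x": 0, "y": 0, "z": -25, "roll": 0}
    - {"grip": 0.4, "x": 0, "y": 0, "z": -35, "roll": 0}
    - {"grip": 0.4, "x": 0, "y": 0, "z": -40, "roll": 0}
    - {"grip": 0.4, "x": 0, "y": 0, "z": -40, "roll": 0}

```text
clock: 23.3
tcp_pos: [0.4727, 0.3461, 0.1881]
orientation: [0.0, 0.906, 0.423, -0.001]
wrist_force: [1.1, 0.7, 0.2]
finger_gap: 0.0511
grip_force: 0.0
```

Call:
servo_tool:
  increments:
    - {"grip": 0.4, "x": -20, "y": 30, "z": 0, "roll": 0}
    - {"grip": 0.4, "x": -20, "y": 30, "z": 0, "roll": 0}
    - {"grip": 0.4, "x": -20, "y": 30, "z": 0, "roll": 0}
    - {"grip": 0.4, "x": -20, "y": 30, "z": 0, "roll": 0}
    - {"grip": 0.4, "x": -20, "y": 30, "z": 0, "roll": 0}

```text
clock: 23.72
tcp_pos: [0.5243, 0.1721, 0.1874]
orientation: [0.0, 0.906, 0.423, 0.001]
wrist_force: [0.8, -0.1, -0.3]
finger_gap: 0.0509
grip_force: 0.0
```

Call:
servo_tool:
  increments:
    - {"grip": 0.4, "x": -20, "y": 30, "z": 0, "roll": 0}
    - {"grip": 0.4, "x": -20, "y": 30, "z": 0, "roll": 0}
    - {"grip": 0.4, "x": -20, "y": 30, "z": 0, "roll": 0}
    - {"grip": 0.4, "x": -20, "y": 30, "z": 0, "roll": 0}
    - {"grip": 0.4, "x": -20, "y": 30, "z": 0, "roll": 0}

```text
clock: 24.13
tcp_pos: [0.575, -0.0014, 0.1873]
orientation: [0.0, 0.906, 0.423, 0.0]
wrist_force: [1.7, 0.5, 0.3]
finger_gap: 0.0511
grip_force: 0.0
```

Call:
servo_tool:
  increments:
    - {"grip": 0.4, "x": 0, "y": 0, "z": 0, "roll": 0}
    - {"grip": 0.4, "x": 0, "y": 0, "z": 0, "roll": 0}
    - {"grip": 0.4, "x": 0, "y": 0, "z": 0, "roll": 0}
    - {"grip": 0.4, "x": 0, "y": 0, "z": 0, "roll": 0}
    - {"grip": 0.4, "x": 0, "y": 0, "z": 0, "roll": 0}

```text
clock: 24.55
tcp_pos: [0.5744, 0.0018, 0.1866]
orientation: [-0.0, 0.906, 0.424, 0.0]
wrist_force: [-0.2, 0.2, 0.1]
finger_gap: 0.0512
grip_force: 0.0
```

```bash
ls pics; python3 - <<'E'
from h import *
togo(.475,.346,.2,50)
snap("top","final.png",(125,165,265,295),4.5)
E
```

```text
caddy.png
items.png
m6.png
m8.png
s1.png
s2.png
s3.png
s4.png
s5.png
s7.png
s9.png
scene0.png
t1.png
top0.png
t 24.55 tcp [574.4   1.8 186.6] tilt z [ 0.  0. -1.] psi 50.1 gap 51.2 F [-0.2  0.2  0.1] grip 0.0
  roll 0.1 [ 199.8 -297.4  -13.4] q6 end 166
  roll -179.9 [-199.8  297.4  -13.4] q6 end -14
```

All 14 views are used, so I'm checking the standing slide numerically in the saved top image before handing in.

```bash
python3 - <<'E'
from h import *
im=cv2.cvtColor(env.read_camera("top"),cv2.COLOR_RGB2GRAY)
q=pix("top",[[.476,.348,.065],[.476,.348,.010]]); print(q.round(1))
u,v=q[0].round().astype(int); print(im[v-11:v+12,u-11:u+12])
E
```

```text
[[154.6 242.4]
 [160.9 244.5]]
[[142 142 139 139 138 136 134 135 135 136 136 136 137 137 136 136 137 134
  132 130 129 129 131]
 [143 141 141 140 139 135 136 134 135 136 136 137 136 137 137 137 137 136
  134 131 129 129 130]
 [143 143 142 141 141 138 135 135 135 135 136 136 137 138 137 136 137 136
  135 132 130 130 130]
 [143 143 142 141 141 140 138 135 135 134 135 136 136 137 135 131 129 127
  128 125 125 128 130]
 [143 144 143 142 141 140 137 136 135 134 135 135 133 130 124 117 108 103
  102 103 107 115 122]
 [142 144 143 141 141 140 139 137 136 134 133 129 122 114 106  96  84  76
   75  76  82  92 104]
 [142 143 143 142 142 141 140 139 136 133 127 115 104  97  91  83  70  66
   64  66  68  73  84]
 [141 143 144 144 142 141 141 139 137 130 119 107 100  97  91  79  67  64
   65  65  65  66  72]
 [141 142 144 144 143 142 141 141 138 129 117 111 111 108 101  87  75  67
   67  67  66  66  68]
 [140 141 143 144 143 142 142 140 137 125 109 103 102 100  98  97  89  74
   67  66  66  65  66]
 [139 140 142 142 144 143 142 139 130 110  91  81  80  82  87 100 101  83
   67  64  65  64  65]
 [
[... 462 characters left out ...]
 68  64  62  65  70]
 [ 80 107 131 137 139 141 140 135 126 107  90  81  80  86  96 104  97  77
   67  64  64  67  71]
 [ 73  94 123 135 138 140 140 138 133 121 109  99  97 103 103  95  82  71
   67  67  68  69  75]
 [ 79  80 108 129 136 139 140 140 134 122 108  97  93  96  92  82  73  70
   72  70  72  76  83]
 [ 94  75  86 111 130 139 139 139 136 127 111  92  83  83  81  78  76  73
   75  79  81  86  94]
 [112  86  72  93 122 136 140 139 138 132 121 106  91  82  79  77  77  79
   82  85  90  99 109]
 [121 101  73  78 108 131 138 138 138 135 130 123 111  98  90  88  86  87
   94  98 105 114 123]
 [122 113  88  72  93 122 135 138 138 137 136 132 128 121 117 115 113 112
  115 119 124 129 132]]
```

```bash
python3 -c "
from workcell import env
print(env.hand_in())"
```

```text
the job is handed in; nothing more can be done
None
```

The job is handed in at about 25 s: the short harmonica lies flat in the narrow pocket, the capo in the wide one, and the slide stands in the round one. The slide's final upright check was by pixel values, because all 14 picture views were used.

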